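# Load the jar tray into the bench reader and hold the enable paddle halfway

## Task

Load the tray with the four sample jars into the bench reader: lift it by its upright handle onto the reader's open end, slide it under the two side rails until it is fully home against the rear housing, keep the jars standing in their pockets, and let go. Then, with the gripper, press the hinged enable paddle about halfway down its travel, never down to its bottom stop (that trips the reader), keep it there for at least three seconds, and finish the program while still holding it halfway. Leave the dial box, the reagent bottle and the slide box alone.

Things in the scene. Friction and masses are not known exactly. Their poses are not given: they have to be found in the camera images.
- dock: bench reader: low fixed white machine, open on top. Origin at bench height; x points into it (the tray slides in along +x), z up. Floor 170 mm wide, from x -170 to +125 mm, top 20 mm above the bench. Tray when home: same axes (either way round), its origin at x 0, y 0, z 20 mm here, with 3 mm play each side in y
- dock_mouth (a point): centre of the reader's entry, on its floor, at x -110 mm of the reader. Here the aluminium rail walls (36 mm above the bench) stand 148 mm apart; they narrow to 124 mm at x -70 mm and stay so to the stop. From x -70 mm to the stop each has a lip reaching inward to 54 mm from the midline, 30 to 36 mm above the bench: slots 10 mm high under the lips
- dock_stop (a point): foot of the stop at the end of the reader's floor, at x +75 mm of the reader: the front face of the white rear housing, whose top is 75 mm above the bench. The tray's leading edge touches it when home
- tray: loose grey tray, empty 250 g (-30 to +40 %), plus four jars. Origin at the centre of its underside, x along its 150 mm length, z up. Walls 20 mm high, floor 4 mm, 100 mm wide; flanges 5 mm thick along the bottom of both long sides make it 118 mm over all and run under the reader's lips. Starts flat on the bench right of the reader (seen from the robot), length roughly along the reader's x
- tray_grip (a point): centre of the grip bar of the tray's upright handle, straight above the tray's origin by 77 mm: bar 14 mm thick along the tray's x, 50 mm long along its y, from 62 to 92 mm above the underside. Jar tops reach 46 mm above the underside: fingertips that stay above 50 mm clear them
- jar0: one of four closed sample jars, white screw cap, 36 mm diameter, 42 mm tall, about 40 g, loose, standing in a corner pocket of the tray with 4 mm play; origin at the centre of its underside, z up
- jar1: one of four closed sample jars, white screw cap, 36 mm diameter, 42 mm tall, about 40 g, loose, standing in a corner pocket of the tray with 4 mm play; origin at the centre of its underside, z up
- jar2: one of four closed sample jars, white screw cap, 36 mm diameter, 42 mm tall, about 40 g, loose, standing in a corner pocket of the tray with 4 mm play; origin at the centre of its underside, z up
- jar3: one of four closed sample jars, white screw cap, 36 mm diameter, 42 mm tall, about 40 g, loose, standing in a corner pocket of the tray with 4 mm play; origin at the centre of its underside, z up
- enable_box: fixed grey box 120 x 70 x 45 mm with the steel enable paddle on top. Origin at the centre of its underside, z up. The hinge axis is parallel to y at x +45 mm, z 60 mm; the paddle (100 x 50 x 8 mm) rises from it toward -x. It stands left of the reader or beyond it (seen from the robot), the dial box in the other place
- paddle (a joint): angle of the enable paddle, rad: 0 released (sloping up 0.36 rad to its tip), 0.36 bottom stop (level), halfway 0.18. Spring return; pressing at the pad takes about 4 N to start, 8 N halfway, 13 N at the bottom
- paddle_pad (a point): centre of the top face of the black rubber pad at the paddle's free end, 80 mm from the hinge axis; moves with the paddle. Released it is about 96 mm above the bench; halfway it has sunk about 14 mm, at the bottom stop 28 mm. Pad 36 mm along the paddle, 46 mm across, open from above
- dial_box: bystander: fixed grey box 110 x 80 x 50 mm with a round black dial (40 mm diameter, 22 mm high) on top; origin at the centre of its underside
- reagent: bystander: loose amber bottle with a blue cap, 72 mm diameter, 150 mm tall; origin at the centre of its underside
- slide_box: bystander: loose blue slide box with a grey lid, 92 x 102 x 36 mm; origin at the centre of its underside
Mind the look-alikes: they are no part of the job. What is shaped like the tray but orange or red is not meant.

How it is judged:
By the outcome, as a careful person would: the job done as asked, in the order asked, and still so for the second after the job is handed in, while the arm keeps its last pose, push and grip.
It also fails if it takes over 64 s, if anything falls off the work surface, if the arm or the gripper's body presses on something with over 40 N, if the wrist force passes 120 N, or if a joint passes its speed limit or range.

## Robot

A 6-joint arm with a two-finger parallel gripper is mounted at the origin on the work surface. World frame = base frame: x ahead of the robot, y to its left, z up, the work surface at z = 0. Lengths are in m, angles in rad, forces in N, time in s.
With the tool pointing down it reaches from about 0.35 to 0.85 m from the base axis. Payload 8.1 kg.
Tool frame: the origin (TCP) lies at the centre of the arm's flange, where the gripper is bolted on; the fingertips stand 186 mm ahead of it and the grasp point (between the pads) lies 167 mm ahead of it; z points along the fingers, y is the line along which they close (so a half turn about z gives the same grasp; the last joint's range is limited). The gripper opens to 93 mm and grips with 3 to 60 N. Pads are 15 mm wide; open, the fingers measure 128 mm over their backs; the gripper's body (75 mm by 188 mm) begins 65 mm behind the grasp point.
Start: joints at [-1.271, 0.13, 1.488, -0, 1.523, -0.085], TCP at [0.225, -0.556, 0.405] pointing down, gripper open.
Joint ranges: [-2.96, 2.96], [-0.89, 2.26], [0.02, 2.5], [-1.34, 4.48], [0, 2.73], [-2.66, 2.66]. Speed limits (rad/s): [2.39, 2.39, 2.79, 3.14, 3.14, 3.14].

## Interface

Orientations are given as a rotation vector (axis times angle).
In Python, from plant import read_state, read_camera, camera_params, robot gives the robot as it stands.
- The arm moves only by the tool carry_out, never from a script. Its argument "targets" is a list of rows, each an object of numbers: "hand": the opening in per cent of the stroke, from 0 (shut) to 100 (fully open); "x", "y", "z": the shift along the tool's x, y, z in m; "ax", "ay", "az": the turn, a rotation vector about the tool's x, y, z in rad. In form: [{"hand": .., "x": .., "y": .., "z": .., "ax": .., "ay": .., "az": ..}, ...]. A call has 1 to 8 rows; each row is the pose to reach, as a shift and turn from the pose commanded when the call began, along the tool's axes at that moment; what a row does not reach only later rows make up. A row lasts 1/8 s, in which the tool goes at most 62.5 mm and 10.7 degrees, less where a joint would pass 70% of its speed; a pose out of reach is approached as far as the arm can. A call with a gripper value outside its range is refused whole. The fingers move at their own pace and stop on an object; "newtons" is the grip in N (left out, the last holds). Time passes only in rows, so rows that repeat a pose let the fingers close. It gives the time, the measured TCP pose, the force, the opening and the grip force at its end, in the units of the state.
- read_state(): the state, without advancing time (a new reading comes with each control period).
- read_camera(name): name is "side" or "top" or "wrist"; returns (picture, depth): 420x560x3 uint8, blue, green, red; 420x560 float32, m along the optical axis (not along the pixel's ray), 0 where there is no reading.
- camera_params(name): a dict with "fx", "fy", "cx", "cy" (pixels), "k1" (the pictures are not rectified: a ray, as slopes to the right and down, at radius r is drawn at 1 + k1 r^2 times it, then the intrinsics apply), "position" and "rotation" of the camera in the world. Camera axes: x right, y up, looking along -z (the intrinsics and any distortion apply to the point x, -y, -z); pixel columns grow to the right and rows downward; lengths in m; the calibration is good to about 2 mm. A picture is of the moment at which its call begins: read the wrist's pose just before it. camera_params takes no time and is no camera call; for the wrist camera it gives the pose at the moment of the call.
- robot.close_job(): hands the job in; it is judged then, once.
The state is a dict: "t": time; "q": joint angles; "dq": joint speeds; "joint_torque": joint torques, N m; "tool_pos": TCP position; "orientation": TCP orientation; "force": force on the tool from outside, world axes, zero at the start; "wrist_torque": the same for the moment, N m; "opening": finger opening in m; "gripper_force": force on a finger pad.
Only numpy, scipy, OpenCV 4.12 (cv2) and the standard library are available. Lean on these libraries where they do the work, as an engineer would, in place of code of your own. Each camera call takes 0.05 s, during which the arm holds its last target. There are 200 camera calls.

## Working session

There is one attempt and no reset: what is moved stays moved. The work goes in short steps, Python scripts to look and compute and a tool call to move; the robot and the scene stay as the last step left them, time stands still between calls to the robot, and variables do not carry over. Pictures are saved under pics/ and viewed, at most 10 in all, crops included, and the job is handed in when it is done.

Besides the shell and the picture viewer there is one more tool, called after "Emit:" as name(argument=value, ...), one argument or row to a line, values as JSON. carry_out: Moves the arm, as the interface text tells. Its arguments: {"type":"object","properties":{"targets":{"type":"array","items":{"type":"object","properties":{"hand":{"type":"number"},"x":{"type":"number"},"y":{"type":"number"},"z":{"type":"number"},"ax":{"type":"number"},"ay":{"type":"number"},"az":{"type":"number"}}}},"newtons":{"type":"number"}},"required":["targets"]}

```bash
mkdir -p pics; ls
cat > h.py <<'E'
import numpy as np, cv2
from plant import read_state, read_camera, camera_params, robot
from scipy.spatial.transform import Rotation as R
def rot(p):
    r=np.array(p["rotation"],float)
    return r if r.shape==(3,3) else (R.from_rotvec(r).as_matrix() if r.size==3 else R.from_quat(r).as_matrix())
def ray(p,u,v):
    K=np.array([[p["fx"],0,p["cx"]],[0,p["fy"],p["cy"]],[0,0,1.]])
    n=cv2.undistortPoints(np.array([[[u,v]]],float),K,np.array([p["k1"],0,0,0.]))[0,0]
    return np.array(p["position"]),rot(p)@np.array([n[0],-n[1],-1.])
def onplane(p,u,v,z):
    o,d=ray(p,u,v); return o+d*(z-o[2])/d[2]
def pt(p,D,u,v):
    o,d=ray(p,u,v); return o+d*D[int(v),int(u)]
def pix(p,X):
    c=rot(p).T@(np.array(X)-p["position"]); a,b=c[0]/-c[2],-c[1]/-c[2]; s=1+p["k1"]*(a*a+b*b)
    return p["fx"]*a*s+p["cx"],p["fy"]*b*s+p["cy"]
def cloud(p,D):
    K=np.array([[p["fx"],0,p["cx"]],[0,p["fy"],p["cy"]],[0,0,1.]])
    v,u=np.mgrid[:D.shape[0],:D.shape[1]]
    n=cv2.undistortPoints(np.stack([u,v],-1).reshape(-1,1,2).astype(float),K,np.array([p["k1"],0,0,0.]))[:,0]
    c=np.c_[n[:,0],-n[:,1],-np.ones(len(n))]*D.reshape(-1,1)
    return (c@rot(p).T+p["position"]).reshape(*D.shape,3)
E
python3 - <<'E'
from h import *
for n in("top","side"):
    p=camera_params(n); I,D=read_camera(n); cv2.imwrite(f"pics/{n}0.png",I); np.savez(n+"0",I=I,D=D); print(n,p)
s=read_state();print(s)
E
```

```text
pics
top {'fx': 420.5547028529027, 'fy': 420.5547028529027, 'cx': 278.11428689719855, 'cy': 206.6654913124992, 'k1': -0.08492392966898496, 'position': array([ 0.43327502, -0.07713146,  1.11848643]), 'rotation': array([ 0.07901599, -0.07394439, -1.56821238])}
side {'fx': 400.7456632524711, 'fy': 400.7456632524711, 'cx': 276.2374290900637, 'cy': 214.6522437419346, 'k1': -0.08791434783470878, 'position': array([ 0.43087261, -0.74159497,  0.78999671]), 'rotation': array([ 0.74892129, -0.03478279, -0.13914539])}
{'t': 0.1, 'q': array([-1.27141298e+00,  1.31094802e-01,  1.48915638e+00,  3.32487220e-05,
        1.52300810e+00, -8.53802547e-02]), 'dq': array([-4.05372639e-05, -2.63506641e-03, -3.41906926e-03,  5.84531548e-04,
       -1.03961995e-03,  9.14649931e-04]), 'joint_torque': array([ 1.83021464e-03, -5.61345363e+01, -4.93096018e+01,  7.70720188e-02,
        2.91432766e-02, -3.29315139e-05]), 'tool_pos': array([ 0.22518174, -0.55592309,  0.40379431]), 'orientation': array([-3.08200585e+00, -6.00344016e-01,  2.27601687e-04]), 'force': array([0.30711558, 0.9352425 , 0.49319286]), 'wrist_torque': array([-0.0372696 ,  0.03723214,  0.08154943]), 'gripper_force': 0.0, 'opening': 0.0934056718980737}
```

View pics/top0.png

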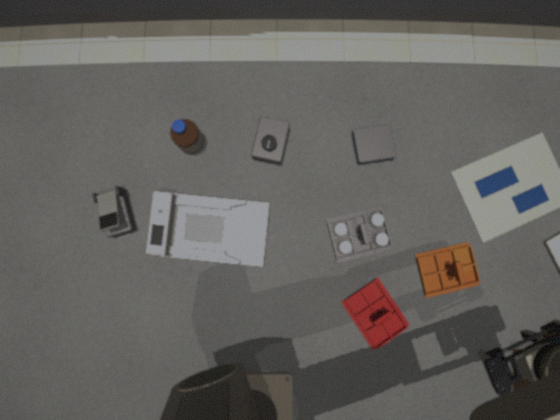

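View pics/side0.png

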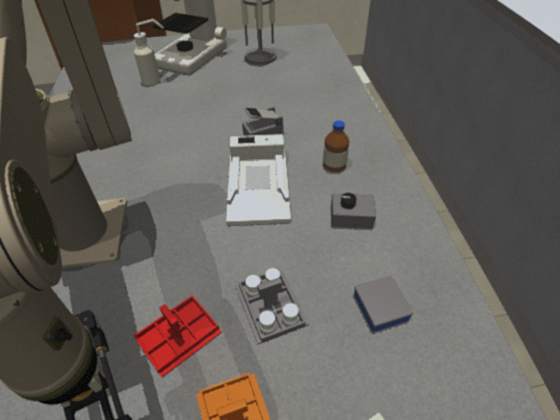

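Top view: the white reader is at (208,229), with its housing at the left (160,225) and its open end facing right. The grey tray with four white caps is at (359,235). The look-alikes are the orange tray (448,269) and the red tray (375,313); only the grey one carries jars, so it is the one meant. The enable box with the black pad is at (113,212), the dial box at (270,140), the bottle at (185,133) and the slide box at (374,144).

Run:
```python
from h import *
p=camera_params("top"); z=np.load("top0.npz"); I,D=z["I"],z["D"]; C=cloud(p,D)
hsv=cv2.cvtColor(I,cv2.COLOR_BGR2HSV)
def reg(n,u0,u1,v0,v1,zl,zh,extra=None):
    m=np.zeros(D.shape,bool); m[v0:v1,u0:u1]=1
    m&=(C[...,2]>zl)&(C[...,2]<zh)&(D>0)
    if extra is not None: m&=extra
    P=C[m]; 
    if len(P)<5: print(n,len(P)); return
    r=cv2.minAreaRect(P[:,:2].astype(np.float32)*1000)
    print(n,len(P),"med",np.median(P,0).round(4),"rect",np.round(r[0],1),np.round(r[1],1),round(r[2],1))
    return m
b=C[300:330,100:140,2]; print("bench z",np.median(b), np.median(C[180:200,310:350,2]))
reg("tray all",318,400,200,270,.008,.03)
reg("handle",318,400,200,270,.07,.11)
reg("caps",318,400,200,270,.038,.06)
reg("housing",140,290,185,275,.065,.09)
reg("rails",140,290,185,275,.03,.042)
reg("floor",140,290,185,275,.014,.026)
reg("paddle hi",85,140,180,245,.075,.12)
reg("box",85,140,180,245,.035,.055)
reg("enable all",85,140,180,245,.03,.12)
w=((hsv[...,1]<60)&(hsv[...,2]>120)).astype(np.uint8); w[:,:318]=0;w[:,400:]=0;w[:200]=0;w[270:]=0
n,l,s,c=cv2.connectedComponentsWithStats(w)
for i in range(1,n):
    if s[i,4]>30: print("cap",c[i].round(1),s[i,4],onplane(p,*c[i],.046).round(4))
cv2.imwrite("pics/crop1.png",np.hstack([cv2.resize(I[180:280,80:180],(400,400),interpolation=2),cv2.resize(I[185:285,310:410],(400,400),interpolation=2)]))
cv2.imwrite("pics/reader.png",cv2.resize(I[180:280,140:280],(784,560),interpolation=2))
```

```text
bench z 1.808790638568869e-05 0.00022855697269519304
tray all 756 med [ 0.4665 -0.2836  0.0184] rect [ 469.8 -286.1] [117.1 151.8] 13.1
handle 149 med [ 0.4691 -0.2838  0.0913] rect [ 469.6 -285.6] [49.7 15.1] 14.3
caps 560 med [ 0.4681 -0.2838  0.0461] rect [ 471.  -285.6] [ 84.1 129.9] 12.2
housing 1253 med [0.4937 0.2244 0.075 ] rect [494.5 226. ] [ 50.3 161.4] 84.1
rails 1081 med [0.4886 0.1242 0.0359] rect [483.7 110.2] [187.3 163.3] 84.4
floor 5109 med [0.4792 0.0675 0.0203] rect [482.8 102.8] [293.3 171. ] 84.5
paddle hi 504 med [0.5098 0.3482 0.0917] rect [514.5 351.1] [74.6 50.1] 15.7
box 525 med [0.5082 0.3343 0.0446] rect [526.2 354.7] [122.9  69.8] 15.0
enable all 1381 med [0.5229 0.3439 0.0674] rect [526.3 355. ] [122.6  71.2] 16.1
cap [377.5 219.1] 132 [ 0.5062 -0.3285  0.046 ]
cap [340.6 229. ] 137 [ 0.4809 -0.2332  0.046 ]
cap [381.7 238.9] 132 [ 0.4556 -0.3385  0.046 ]
cap [345.4 246.8] 139 [ 0.4356 -0.245   0.046 ]
```

View pics/crop1.png

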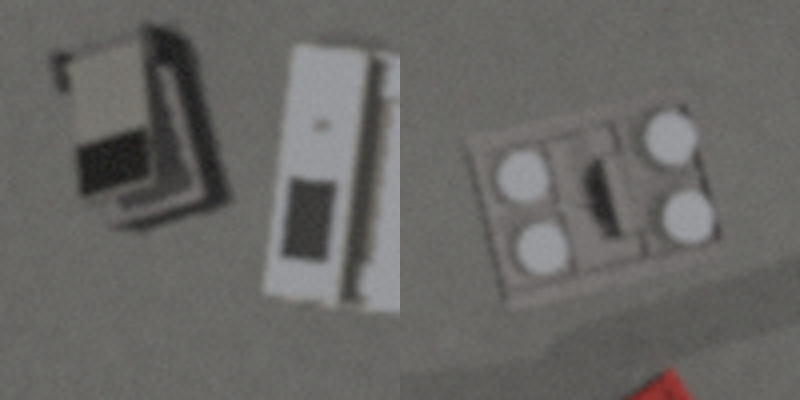

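View pics/reader.png

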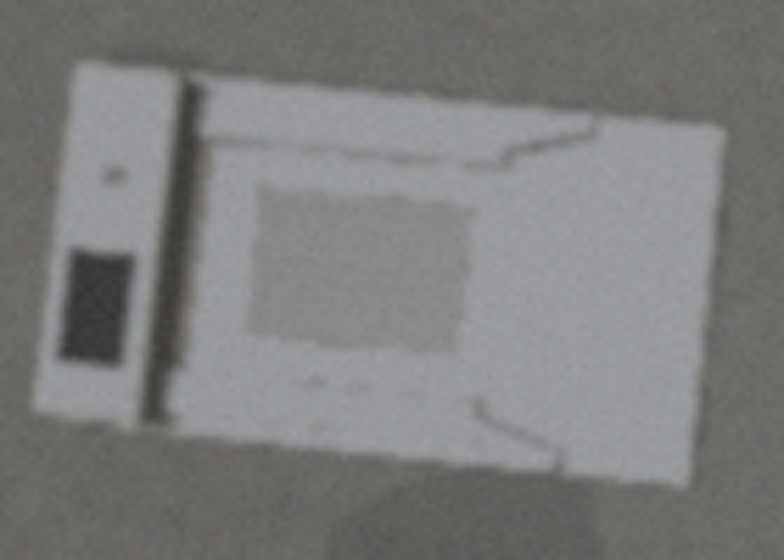

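Crops: in the left one the enable paddle has its black pad at about (112,160) in the crop, toward the robot. The right one confirms the grey tray with four white-capped jars and its central upright handle. The reader picture shows rail lips from x≈(200–500) of the crop and an entry funnel at right. The sizes match: tray 117×152, handle 50×15 at z 0.091, floor 293×171, housing top 0.075. Moving over the tray handle.

Emit:
carry_out(
  targets=[
    {"hand":100,"x":0.05,"y":-0.024,"z":0.01,"az":0.02},
    {"hand":100,"x":0.1,"y":-0.048,"z":0.02,"az":0.05},
    {"hand":100,"x":0.155,"y":-0.075,"z":0.035,"az":0.08},
    {"hand":100,"x":0.21,"y":-0.1,"z":0.05,"az":0.11},
    {"hand":100,"x":0.265,"y":-0.127,"z":0.06,"az":0.14},
    {"hand":100,"x":0.305,"y":-0.147,"z":0.07,"az":0.154},
    {"hand":100,"x":0.328,"y":-0.158,"z":0.074,"az":0.154},
    {"hand":100,"x":0.328,"y":-0.158,"z":0.074,"az":0.154},
  ],
  newtons=40,
)

```text
schema error: expected keys hand, x, y, z, ax, ay, az
```

Emit:
carry_out(
  targets=[
    {"hand":100,"x":0.05,"y":-0.024,"z":0.01,"ax":0,"ay":0,"az":0.02},
    {"hand":100,"x":0.1,"y":-0.048,"z":0.02,"ax":0,"ay":0,"az":0.05},
    {"hand":100,"x":0.155,"y":-0.075,"z":0.035,"ax":0,"ay":0,"az":0.08},
    {"hand":100,"x":0.21,"y":-0.1,"z":0.05,"ax":0,"ay":0,"az":0.11},
    {"hand":100,"x":0.265,"y":-0.127,"z":0.06,"ax":0,"ay":0,"az":0.14},
    {"hand":100,"x":0.305,"y":-0.147,"z":0.07,"ax":0,"ay":0,"az":0.154},
    {"hand":100,"x":0.328,"y":-0.158,"z":0.074,"ax":0,"ay":0,"az":0.154},
    {"hand":100,"x":0.328,"y":-0.158,"z":0.074,"ax":0,"ay":0,"az":0.154},
  ],
  newtons=40,
)

```text
t: 1.1
tool_pos: [0.4707, -0.2849, 0.3298]
orientation: [-3.119, -0.366, 0.002]
force: [-1.0, 0.3, 0.0]
opening: 0.0927
gripper_force: 0.0
```

```bash
cat >> h.py <<'E'
def go(x,y,z,yaw_deg):
    "tool shift/turn to bring TCP to x,y,z with tool y line at yaw (mod 180), tool down"
    s=read_state(); A=R.from_rotvec(s["orientation"]).as_matrix()
    d=A.T@(np.array([x,y,z])-s["tool_pos"])
    yw=np.degrees(np.arctan2(A[1,1],A[0,1])); dy=(yaw_deg-yw+90)%180-90
    Y=np.radians(yw+dy); ty=np.array([np.cos(Y),np.sin(Y),0]); tz=np.array([0,0,-1.])
    T=np.c_[np.cross(ty,tz),ty,tz]
    print("t",s["t"],"shift",d.round(4),"turn",R.from_matrix(A.T@T).as_rotvec().round(4),"yaw now",yw.round(2),"q",s["q"].round(2),"F",s["force"].round(1))
E
python3 - <<'E'
from h import *
p=camera_params("wrist"); I,D=read_camera("wrist"); C=cloud(p,D); cv2.imwrite("pics/w1.png",I)
def rect(zl,zh,r=.12):
    m=(D>0)&(C[...,2]>zl)&(C[...,2]<zh)&(np.hypot(C[...,0]-.47,C[...,1]+.286)<r); P=C[m]
    q=cv2.minAreaRect(P[:,:2].astype(np.float32)*1000); print(len(P),np.round(q[0],1),np.round(q[1],1),round(q[2],1),np.median(P,0).round(4))
rect(.085,.1,.06); rect(.006,.03); rect(.04,.055)
go(.4697,-.2857,.242,103.3)
E
```

```text
1258 [ 469.  -285.5] [49.8 13.7] 13.8 [ 0.4705 -0.2853  0.091 ]
5419 [ 472.5 -284.7] [109.4 150.3] 13.7 [ 0.4728 -0.2805  0.0174]
4490 [ 470.5 -284.6] [ 84.1 130.5] 11.8 [ 0.4707 -0.2856  0.0452]
t 1.15 shift [-0.0002 -0.0003  0.0882] turn [-0.0007  0.001   0.0005] yaw now -76.67 q [-0.64  0.04  1.72 -0.    1.38  0.7 ] F [-0.1  0.2 -0. ]
```

View pics/w1.png

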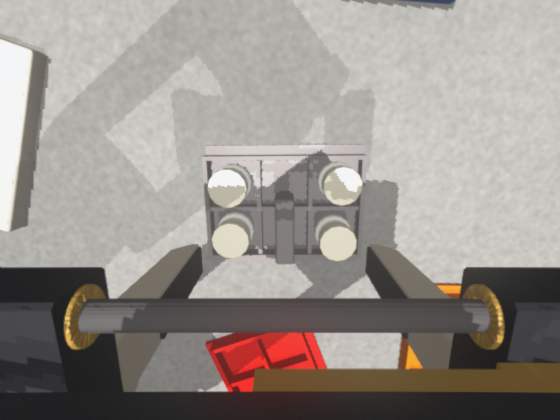

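The wrist view shows the grey tray between the fingers: handle bar at (285,225), four caps around it, bar aligned with the jaws. I'll descend and grip.

Emit:
carry_out(
  targets=[
    {"hand":100,"x":0,"y":0,"z":0.03,"ax":0,"ay":0,"az":0},
    {"hand":100,"x":0,"y":0,"z":0.06,"ax":0,"ay":0,"az":0},
    {"hand":100,"x":0,"y":0,"z":0.08,"ax":0,"ay":0,"az":-0.004},
    {"hand":100,"x":0,"y":0,"z":0.088,"ax":0,"ay":0,"az":-0.004},
    {"hand":0,"x":0,"y":0,"z":0.088,"ax":0,"ay":0,"az":-0.004},
    {"hand":0,"x":0,"y":0,"z":0.088,"ax":0,"ay":0,"az":-0.004},
    {"hand":0,"x":0,"y":0,"z":0.088,"ax":0,"ay":0,"az":-0.004},
    {"hand":0,"x":0,"y":0,"z":0.088,"ax":0,"ay":0,"az":-0.004},
  ],
  newtons=40,
)

```text
t: 2.15
tool_pos: [0.4702, -0.2867, 0.2434]
orientation: [3.119, 0.368, 0.001]
force: [0.6, -0.7, 0.2]
opening: 0.0575
gripper_force: 0.0
```

Emit:
carry_out(
  targets=[
    {"hand":0,"x":0,"y":0,"z":0,"ax":0,"ay":0,"az":0},
    {"hand":0,"x":0,"y":0,"z":0,"ax":0,"ay":0,"az":0},
    {"hand":0,"x":0,"y":0,"z":0,"ax":0,"ay":0,"az":0},
  ],
)

```text
t: 2.52
tool_pos: [0.4699, -0.2865, 0.2427]
orientation: [-3.12, -0.368, 0.0]
force: [-0.5, 0.1, 0.0]
opening: 0.0274
gripper_force: 0.0
```

Emit:
carry_out(
  targets=[
    {"hand":0,"x":0,"y":0,"z":0,"ax":0,"ay":0,"az":0},
    {"hand":0,"x":0,"y":0,"z":0,"ax":0,"ay":0,"az":0},
    {"hand":0,"x":0,"y":0,"z":0,"ax":0,"ay":0,"az":0},
    {"hand":0,"x":0,"y":0,"z":-0.003,"ax":0,"ay":0,"az":0},
    {"hand":0,"x":0,"y":0,"z":-0.01,"ax":0,"ay":0,"az":0},
    {"hand":0,"x":0,"y":0,"z":-0.02,"ax":0,"ay":0,"az":0},
    {"hand":0,"x":0,"y":0,"z":-0.03,"ax":0,"ay":0,"az":0},
    {"hand":0,"x":0,"y":0,"z":-0.035,"ax":0,"ay":0,"az":0},
  ],
)

```text
t: 3.52
tool_pos: [0.4703, -0.2868, 0.2791]
orientation: [3.119, 0.368, 0.002]
force: [-0.3, 0.2, -4.2]
opening: 0.0139
gripper_force: 40.0
```

Run:
```python
from h import *
s=read_state(); print(s["opening"],s["gripper_force"],s["force"],s["tool_pos"])
p=camera_params("wrist"); I,D=read_camera("wrist"); C=cloud(p,D); cv2.imwrite("pics/w2.png",I)
a=np.radians(84.4); u=np.array([np.cos(a),np.sin(a)]); o=np.array([.485,.126])
c=o-.16*u; print("dock -160:",c)
go(c[0],c[1],.285,84.4)
c=o-.145*u; go(c[0],c[1],.285,84.4)
```

```text
0.01389943104159176 39.9967235326767 [-0.32113066  0.20422878 -4.15071519] [ 0.47025205 -0.28679791  0.27911215]
dock -160: [ 0.46938674 -0.03323638]
t 3.575 shift [ 0.0581 -0.2469 -0.0059] turn [ 0.0014 -0.0016  0.3325] yaw now -76.55 q [-0.64  0.09  1.76 -0.    1.28  0.7 ] F [-0.2  0.2 -2.4]
t 3.575 shift [ 0.063  -0.2611 -0.0059] turn [ 0.0014 -0.0016  0.3325] yaw now -76.55 q [-0.64  0.09  1.76 -0.    1.28  0.7 ] F [-0.2  0.2 -2.4]
```

View pics/w2.png

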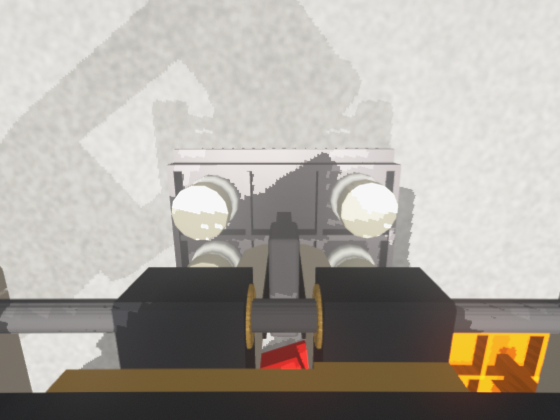

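The tray is held level with all four jars in their pockets (front caps at (200,212) and (369,210)). Next, carry it to the reader entry while turning.

Emit:
carry_out(
  targets=[
    {"hand":0,"x":0.001,"y":-0.005,"z":-0.002,"ax":0,"ay":0,"az":0.01},
    {"hand":0,"x":0.004,"y":-0.017,"z":-0.006,"ax":0,"ay":0,"az":0.03},
    {"hand":0,"x":0.009,"y":-0.037,"z":-0.006,"ax":0,"ay":0,"az":0.06},
    {"hand":0,"x":0.015,"y":-0.062,"z":-0.006,"ax":0,"ay":0,"az":0.1},
    {"hand":0,"x":0.021,"y":-0.09,"z":-0.006,"ax":0,"ay":0,"az":0.14},
    {"hand":0,"x":0.028,"y":-0.118,"z":-0.006,"ax":0,"ay":0,"az":0.18},
    {"hand":0,"x":0.034,"y":-0.145,"z":-0.006,"ax":0,"ay":0,"az":0.22},
    {"hand":0,"x":0.04,"y":-0.17,"z":-0.006,"ax":0,"ay":0,"az":0.26},
  ],
)

```text
t: 4.58
tool_pos: [0.4689, -0.1106, 0.2833]
orientation: [-3.141, 0.042, 0.001]
force: [1.2, -0.1, -3.4]
opening: 0.0137
gripper_force: 40.0
```

Run:
```python
from h import *
go(0.4694,-.0332,.285,84.4)
```

```text
t 4.575 shift [-0.0016 -0.0774 -0.0016] turn [-0.0004  0.0008  0.071 ] yaw now -91.53 q [-0.34 -0.1   1.95  0.    1.29  1.26] F [ 1.2 -0.1 -3.4]
```

Emit:
carry_out(
  targets=[
    {"hand":0,"x":0,"y":-0.022,"z":-0.001,"ax":0,"ay":0,"az":0.03},
    {"hand":0,"x":-0.001,"y":-0.042,"z":-0.001,"ax":0,"ay":0,"az":0.05},
    {"hand":0,"x":-0.001,"y":-0.058,"z":-0.001,"ax":0,"ay":0,"az":0.065},
    {"hand":0,"x":-0.002,"y":-0.069,"z":-0.001,"ax":0,"ay":0,"az":0.071},
    {"hand":0,"x":-0.002,"y":-0.075,"z":-0.001,"ax":0,"ay":0,"az":0.071},
    {"hand":0,"x":-0.002,"y":-0.077,"z":-0.001,"ax":0,"ay":0,"az":0.071},
    {"hand":0,"x":-0.002,"y":-0.077,"z":-0.001,"ax":0,"ay":0,"az":0.071},
    {"hand":0,"x":-0.002,"y":-0.077,"z":-0.001,"ax":0,"ay":0,"az":0.071},
  ],
)

```text
t: 5.58
tool_pos: [0.4693, -0.0353, 0.2847]
orientation: [3.138, -0.152, -0.0]
force: [0.0, 0.5, -2.9]
opening: 0.0142
gripper_force: 40.0
```

```bash
cat > look.py <<'E'
from h import *
import sys
tag=sys.argv[1]
a=np.radians(84.4); u=np.array([np.cos(a),np.sin(a)]); w=np.array([-u[1],u[0]]); o=np.array([.485,.126])
s=read_state(); t=s["tool_pos"][:2]-o; print("tool in dock",(t@u).round(4),(t@w).round(4))
for n in ("wrist","top"):
    p=camera_params(n); I,D=read_camera(n); C=cloud(p,D); cv2.imwrite(f"pics/{n}_{tag}.png",I); np.savez(f"{n}_{tag}",I=I,D=D,C=C)
    P=np.stack([(C[...,:2]-o)@u,(C[...,:2]-o)@w,C[...,2]],-1)*1000
    np.save(f"{n}_{tag}_dock",P)
    m=(D>0)
    # housing front and rail lips in dock frame
    def st(nm,mm):
        Q=P[m&mm]
        if len(Q)>20: print(n,nm,len(Q),"x",np.percentile(Q[:,0],[1,99]).round(1),"y",np.percentile(Q[:,1],[1,99]).round(1),"z",np.median(Q[:,2]).round(1))
    st("housing",(abs(P[...,2]-75)<5)&(abs(P[...,0]-100)<60)&(abs(P[...,1])<110))
    for sg in(1,-1):
        st(f"rail{sg}",(abs(P[...,2]-36)<2.5)&(P[...,0]>-60)&(P[...,0]<60)&(sg*P[...,1]>40)&(sg*P[...,1]<100))
    st("floor",(abs(P[...,2]-20)<2.5)&(P[...,0]>-175)&(P[...,0]<-80)&(abs(P[...,1])<110))
E
python3 look.py a
```

```text
tool in dock -0.162 -0.0001
wrist rail1 843 x [-32.4  55.5] y [53.5 60. ] z 35.0
wrist rail-1 4017 x [-58.9  36.2] y [-73.5 -53.7] z 35.1
wrist floor 3742 x [-166.7  -81.6] y [-83.4 -57.2] z 19.2
top housing 1201 x [ 76.7 123.8] y [-78.5  78.9] z 75.0
top rail1 143 x [-59.1  58.1] y [54.4 73.5] z 36.2
top rail-1 172 x [-12.2  59.1] y [-74.1 -54.3] z 36.1
top floor 230 x [-168.9  -81.1] y [55.1 84.3] z 19.9
```

Run:
```python
import cv2,numpy as np
a=cv2.imread("pics/wrist_a.png");b=cv2.imread("pics/top_a.png")
cv2.imwrite("pics/ab.png",np.hstack([cv2.resize(a,(400,300)),cv2.resize(b[170:290,140:300],(400,300),interpolation=2)]))
```

```text
(no output)
```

View pics/ab.png

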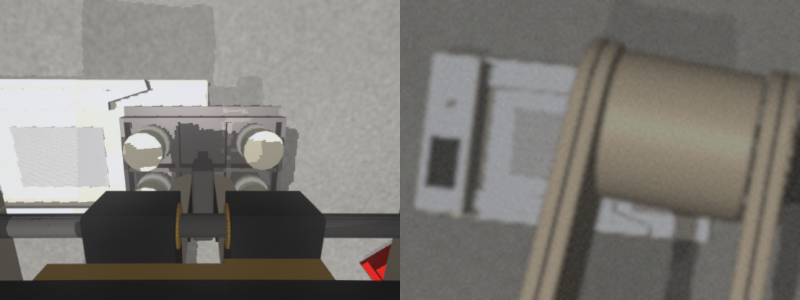

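Left (wrist): the tray is over the reader's open end, jars upright, tray nearly aligned with the lip edge. Right (top): the arm covers most of the entry. Check the tray's lateral offset and angle from the saved cloud.

Run:
```python
import numpy as np
for n in("wrist",):
    P=np.load(f"{n}_a_dock.npy")
    def edge(nm,zl,zh,x0,x1,ys,red):
        xs,es=[],[]
        for x in np.arange(x0,x1,6):
            m=(P[...,2]>zl)&(P[...,2]<zh)&(abs(P[...,0]-x)<3)&(P[...,1]>ys[0])&(P[...,1]<ys[1])
            if m.sum()>5: xs.append(x);es.append(np.percentile(P[m][:,1],red))
        if len(xs)>3:
            f=np.polyfit(xs,es,1); print(n,nm,"slope deg",np.degrees(f[0]).round(2),"y mean",np.mean(es).round(1),np.round(es,1))
    edge("lip inner -",33,38,-65,40,(-80,-40),98)
    edge("lip outer -",33,38,-65,40,(-80,-40),2)
    edge("floor outer -",17,22,-165,-70,(-95,-40),2)
    edge("tray wall -",57,66,-230,-95,(-70,-35),2)
    edge("flange -",40,52,-230,-95,(-75,-35),2)
P=P.reshape(-1,3); m=(P[:,2]>40)&(P[:,2]<52)&(P[:,1]<-52)&(P[:,1]>-75)&(P[:,0]<-80); print(np.median(P[m],0), np.percentile(P[m][:,0],[2,98]))
import h; h.go(.4694,-.0332,.266,84.4)
```

```text
wrist lip inner - slope deg -0.25 y mean -53.9 [-53.9 -53.8 -53.8 -53.8 -53.7 -53.7 -53.7 -53.7 -53.7 -53.7 -53.6 -53.6
 -53.6 -54.2 -54.2 -54.2 -54.2 -54.1]
wrist lip outer - slope deg -0.1 y mean -73.2 [-73.  -73.  -73.  -72.9 -72.9 -72.9 -73.5 -73.5 -73.5 -73.5 -73.5 -73.4
 -73.4 -73.4 -73.3 -73.3 -73.3 -72.5]
wrist floor outer - slope deg -0.06 y mean -83.6 [-83.4 -84.1 -84.1 -83.5 -83.4 -83.3 -83.4 -83.3 -84.  -83.3 -83.3 -83.8
 -84.  -84.  -83.8 -83.5]
wrist tray wall - slope deg 0.1 y mean -49.2 [-49.3 -49.3 -49.2 -49.3 -49.3 -49.3 -49.3 -49.2 -49.3 -49.2 -49.3 -49.2
 -49.3 -49.2 -49.2 -49.1 -49.1 -49.1 -49.1 -49.1 -49.1 -49.1 -49. ]
wrist flange - slope deg 0.06 y mean -58.0 [-58.1 -58.1 -58.1 -58.1 -58.1 -58.1 -58.1 -58.1 -58.1 -58.1 -58.1 -58.1
 -58.  -58.1 -58.  -58.  -58.  -58.  -58.  -58.  -58.  -58.  -57.9]
[-164.18307973  -55.33504847   46.30922765] [-234.38152036  -90.59078637]
t 5.675 shift [-0.0001 -0.002   0.0188] turn [ 0.     -0.      0.0011] yaw now -95.54 q [-0.18 -0.13  1.98 -0.    1.3   1.48] F [-0.1 -0.  -3.9]
```

Emit:
carry_out(
  targets=[
    {"hand":0,"x":0,"y":0,"z":0.005,"ax":0,"ay":0,"az":0},
    {"hand":0,"x":0,"y":0,"z":0.014,"ax":0,"ay":0,"az":0},
    {"hand":0,"x":0,"y":0,"z":0.019,"ax":0,"ay":0,"az":0},
    {"hand":0,"x":0,"y":-0.005,"z":0.02,"ax":0,"ay":0,"az":0},
    {"hand":0,"x":0,"y":-0.015,"z":0.02,"ax":0,"ay":0,"az":0},
    {"hand":0,"x":0,"y":-0.027,"z":0.02,"ax":0,"ay":0,"az":0},
    {"hand":0,"x":0,"y":-0.038,"z":0.02,"ax":0,"ay":0,"az":0},
    {"hand":0,"x":0,"y":-0.045,"z":0.02,"ax":0,"ay":0,"az":0},
  ],
)

```text
t: 6.68
tool_pos: [0.4737, 0.0109, 0.2649]
orientation: [-3.138, 0.15, -0.0]
force: [-0.0, 0.4, -3.5]
opening: 0.0139
gripper_force: 40.0
```

Run:
```python
from h import *
p=camera_params("wrist"); I,D=read_camera("wrist"); C=cloud(p,D)
a=np.radians(84.4); u=np.array([np.cos(a),np.sin(a)]); w=np.array([-u[1],u[0]]); o=np.array([.485,.126])
P=np.stack([(C[...,:2]-o)@u,(C[...,:2]-o)@w,C[...,2]],-1)*1000
m=(P[...,1]<-52)&(P[...,1]>-57.5)&(P[...,0]<-90)&(P[...,0]>-170)&(P[...,2]>15)
print("flange z",np.percentile(P[m][:,2],[5,50,95]),"edge")
c=o-.0*u; go(c[0],c[1],.265,84.4)
```

```text
flange z [25.40168435 26.47195339 27.60506334] edge
t 6.725 shift [ 4.000e-04 -1.153e-01 -1.000e-04] turn [-0.0005 -0.0002  0.0025] yaw now -95.46 q [-0.08 -0.1   1.98  0.    1.26  1.58] F [ 0.5  1.5 -3.3]
```

Emit:
carry_out(
  targets=[
    {"hand":0,"x":0,"y":-0.008,"z":0,"ax":0,"ay":0,"az":0.002},
    {"hand":0,"x":0,"y":-0.02,"z":0,"ax":0,"ay":0,"az":0.002},
    {"hand":0,"x":0,"y":-0.034,"z":0,"ax":0,"ay":0,"az":0.002},
    {"hand":0,"x":0,"y":-0.048,"z":0,"ax":0,"ay":0,"az":0.002},
    {"hand":0,"x":0,"y":-0.062,"z":0,"ax":0,"ay":0,"az":0.002},
    {"hand":0,"x":0,"y":-0.076,"z":0,"ax":0,"ay":0,"az":0.002},
    {"hand":0,"x":0,"y":-0.088,"z":0,"ax":0,"ay":0,"az":0.002},
    {"hand":0,"x":0,"y":-0.096,"z":0,"ax":0,"ay":0,"az":0.002},
  ],
)

```text
t: 7.72
tool_pos: [0.4828, 0.1063, 0.2647]
orientation: [3.138, -0.153, -0.0]
force: [-0.1, -0.9, -3.7]
opening: 0.0135
gripper_force: 40.0
```

Run:
```python
from h import *
go(.485,.126,.2627,84.4)
```

```text
t 7.725 shift [ 0.0002 -0.0198  0.002 ] turn [0.     0.0001 0.    ] yaw now -95.6 q [ 0.11 -0.04  1.93 -0.    1.25  1.78] F [-0.1 -0.9 -3.7]
```

Emit:
carry_out(
  targets=[
    {"hand":0,"x":0,"y":-0.006,"z":0.001,"ax":0,"ay":0,"az":0},
    {"hand":0,"x":0,"y":-0.012,"z":0.001,"ax":0,"ay":0,"az":0},
    {"hand":0,"x":0,"y":-0.016,"z":0.002,"ax":0,"ay":0,"az":0},
    {"hand":0,"x":0,"y":-0.018,"z":0.002,"ax":0,"ay":0,"az":0},
    {"hand":0,"x":0,"y":-0.02,"z":0.002,"ax":0,"ay":0,"az":0},
  ],
)

```text
t: 8.35
tool_pos: [0.4848, 0.1254, 0.2627]
orientation: [3.138, -0.154, -0.0]
force: [-0.2, -0.6, -3.4]
opening: 0.0139
gripper_force: 40.0
```

Emit:
carry_out(
  targets=[
    {"hand":0,"x":0,"y":-0.001,"z":0,"ax":0,"ay":0,"az":0},
    {"hand":0,"x":0,"y":-0.002,"z":0,"ax":0,"ay":0,"az":0},
  ],
)

```text
t: 8.6
tool_pos: [0.4849, 0.1273, 0.2627]
orientation: [3.138, -0.154, -0.0]
force: [-0.3, 0.1, -4.6]
opening: 0.0137
gripper_force: 40.0
```

Emit:
carry_out(
  targets=[
    {"hand":0,"x":0,"y":-0.001,"z":0.0005,"ax":0,"ay":0,"az":0},
    {"hand":0,"x":0,"y":-0.002,"z":0.0005,"ax":0,"ay":0,"az":0},
    {"hand":0,"x":0,"y":-0.002,"z":0.0005,"ax":0,"ay":0,"az":0},
  ],
)

```text
t: 8.98
tool_pos: [0.4853, 0.1286, 0.2628]
orientation: [3.136, -0.154, 0.0]
force: [-2.3, -6.6, 4.2]
opening: 0.0137
gripper_force: 40.0
```

Emit:
carry_out(
  targets=[
    {"hand":0,"x":0,"y":-0.001,"z":0.0005,"ax":0,"ay":0,"az":0},
    {"hand":0,"x":0,"y":-0.002,"z":0.0005,"ax":0,"ay":0,"az":0},
    {"hand":0,"x":0,"y":-0.002,"z":0.0005,"ax":0,"ay":0,"az":0},
  ],
)

```text
t: 9.35
tool_pos: [0.4855, 0.1294, 0.263]
orientation: [3.133, -0.155, -0.001]
force: [-8.4, -16.1, 12.6]
opening: 0.0138
gripper_force: 40.0
```

Emit:
carry_out(
  targets=[
    {"hand":50,"x":0,"y":0,"z":0,"ax":0,"ay":0,"az":0},
    {"hand":50,"x":0,"y":0.001,"z":-0.001,"ax":0,"ay":0,"az":0},
    {"hand":50,"x":0,"y":0.001,"z":-0.001,"ax":0,"ay":0,"az":0},
    {"hand":60,"x":0,"y":0.001,"z":-0.001,"ax":0,"ay":0,"az":0},
    {"hand":60,"x":0,"y":0.001,"z":-0.001,"ax":0,"ay":0,"az":0},
    {"hand":60,"x":0,"y":0.001,"z":-0.02,"ax":0,"ay":0,"az":0},
    {"hand":60,"x":0,"y":0.001,"z":-0.05,"ax":0,"ay":0,"az":0},
    {"hand":60,"x":0,"y":0.001,"z":-0.09,"ax":0,"ay":0,"az":0},
  ],
)

```text
t: 10.35
tool_pos: [0.4847, 0.1303, 0.3515]
orientation: [3.137, -0.154, -0.004]
force: [0.6, 0.5, 1.4]
opening: 0.0558
gripper_force: 0.0
```

```bash
cat > chk.py <<'E'
from h import *
a=np.radians(84.4); u=np.array([np.cos(a),np.sin(a)]); w=np.array([-u[1],u[0]]); o=np.array([.485,.126])
for n in("wrist","top"):
    p=camera_params(n); I,D=read_camera(n); C=cloud(p,D); cv2.imwrite(f"pics/{n}_b.png",I)
    P=np.stack([(C[...,:2]-o)@u,(C[...,:2]-o)@w,C[...,2]],-1)*1000
    def rect(nm,zl,zh,x,y):
        m=(D>0)&(P[...,2]>zl)&(P[...,2]<zh)&(P[...,0]>x[0])&(P[...,0]<x[1])&(P[...,1]>y[0])&(P[...,1]<y[1])
        if m.sum()>30:
            Q=P[m]; q=cv2.minAreaRect(Q[:,:2].astype(np.float32)); print(n,nm,m.sum(),"c",np.round(q[0],1),np.round(q[1],1),round(q[2],1),"x",np.percentile(Q[:,0],[1,99]).round(1),"y",np.percentile(Q[:,1],[1,99]).round(1),"z",np.median(Q[:,2]).round(1))
    rect("bar",104,118,(-40,40),(-40,40)); rect("walls",36.5,45,(-90,76),(-56,56)); rect("caps",62,70,(-75,72),(-50,50)); rect("housing",70,80,(60,140),(-100,100))
E
python3 chk.py
```

```text
wrist bar 1242 c [1.9 0.1] [13.6 49.1] 0.4 x [-4.9  8.5] y [-24.2  24.3] z 111.0
wrist walls 3372 c [1.2 0.1] [111.8 149.5] 90.0 x [-72.9  75.6] y [-48.9  50.8] z 38.7
wrist caps 4022 c [1.3 0.6] [131.5  82.5] 0.9 x [-61.3  64.9] y [-39.8  36.7] z 65.1
wrist housing 9011 c [101.1  -7.3] [143.4  49.6] 90.0 x [ 77.  124.6] y [-78.1  51.5] z 74.2
top walls 198 c [-18.4   0.2] [114.5 110.9] 0.9 x [-75.   35.1] y [-54.3  55.3] z 39.8
top caps 57 c [-59.1   5.1] [78.3 24.6] 70.4 x [-64.6 -35.5] y [-34.7  41.1] z 65.8
top housing 129 c [111.5  63.6] [27.3 32.4] 6.1 x [ 97.4 124.4] y [46.8 80.1] z 75.3
```

View pics/wrist_b.png

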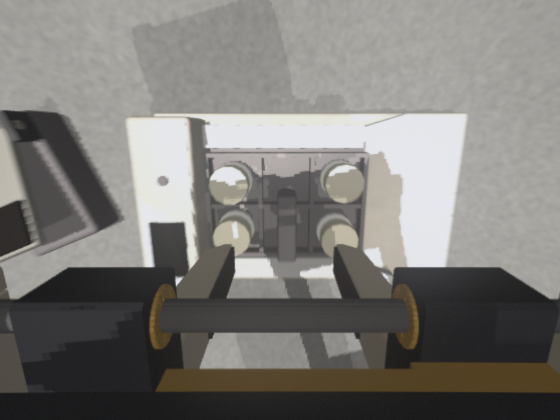

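Wrist view: the tray is seated under the rails with its leading edge against the housing at col ≈205, the four caps are upright, and the handle is at (287,225). The tray runs from x −73 to +76 and the housing face is at 76–77, and I felt 16 N at contact, so the tray is home. Next is the paddle.

Run:
```python
from h import *
go(.497,.347,.345,105.5)
```

```text
t 10.45 shift [-0.011  -0.2163  0.0123] turn [-0.0007 -0.0081 -0.3686] yaw now -95.62 q [ 0.16 -0.11  1.82  0.    1.43  1.83] F [ 0.9 -0.9 -0.2]
```

Emit:
carry_out(
  targets=[
    {"hand":60,"x":-0.001,"y":-0.025,"z":0,"ax":0,"ay":0,"az":-0.04},
    {"hand":40,"x":-0.003,"y":-0.065,"z":0,"ax":0,"ay":0,"az":-0.11},
    {"hand":20,"x":-0.006,"y":-0.11,"z":0.002,"ax":0,"ay":0,"az":-0.19},
    {"hand":0,"x":-0.008,"y":-0.155,"z":0.006,"ax":0,"ay":0,"az":-0.27},
    {"hand":0,"x":-0.01,"y":-0.19,"z":0.01,"ax":0,"ay":0,"az":-0.34},
    {"hand":0,"x":-0.011,"y":-0.21,"z":0.012,"ax":0,"ay":0,"az":-0.368},
    {"hand":0,"x":-0.011,"y":-0.216,"z":0.012,"ax":0,"ay":0,"az":-0.368},
    {"hand":0,"x":-0.011,"y":-0.216,"z":0.012,"ax":0,"ay":0,"az":-0.368},
  ],
  newtons=10,
)

```text
t: 11.45
tool_pos: [0.4956, 0.3459, 0.3397]
orientation: [3.113, 0.421, -0.0]
force: [-0.3, -0.4, -0.5]
opening: 0.0003
gripper_force: 0.0
```

```bash
cat > pad.py <<'E'
from h import *
import sys
s=read_state()
p=camera_params("wrist"); I,D=read_camera("wrist"); C=cloud(p,D); cv2.imwrite(f"pics/p_{sys.argv[1]}.png",I)
a=np.radians(15.5); u=np.array([np.cos(a),np.sin(a)]); w=np.array([-u[1],u[0]]); o=np.array([.526,.355])
P=np.stack([(C[...,:2]-o)@u,(C[...,:2]-o)@w,C[...,2]],-1)*1000
t=(s["tool_pos"][:2]-o)*1000; print("tool box xy",(t@u).round(1),(t@w).round(1),"z",s["tool_pos"][2].round(4),"F",s["force"].round(1),"open",s["opening"].round(4),"t",s["t"])
m=(D>0)&(P[...,0]>-75)&(P[...,0]<40)&(abs(P[...,1])<32)&(P[...,2]>64)&(P[...,2]<112)
Q=P[m]; print(len(Q))
A=np.c_[Q[:,0],Q[:,1],np.ones(len(Q))]; k=np.ones(len(Q),bool)
for _ in range(6):
    f=np.linalg.lstsq(A[k],Q[k,2],rcond=None)[0]; e=abs(A@f-Q[:,2]); k=e<max(1.5,1.5*np.median(e))
print("inl",k.sum(),"slope rad",np.arctan(-f[0]).round(3),"lat",f[1].round(3),"z at x=-27",(f[0]*-27+f[2]).round(1),"z at x=-37",(f[0]*-37+f[2]).round(1))
q=cv2.minAreaRect(Q[k][:,:2].astype(np.float32)); print(np.round(q[0],1),np.round(q[1],1),round(q[2],1),"x",np.percentile(Q[k][:,0],[1,99]),"y",np.percentile(Q[k][:,1],[1,99]))
g=cv2.cvtColor(I,cv2.COLOR_BGR2GRAY)[m][k]; d=g<60
if d.sum()>30: print("dark",d.sum(),"x",np.percentile(Q[k][d,0],[2,98]),"y",np.percentile(Q[k][d,1],[2,98]))
E
python3 pad.py 1
```

```text
Traceback (most recent call last):
  File "pad.py", line 7, in <module>
    t=(s["tool_pos"][:2]-o)*1000; print("tool box xy",(t@u).round(1),(t@w).round(1),"z",s["tool_pos"][2].round(4),"F",s["force"].round(1),"open",s["opening"].round(4),"t",s["t"])
                                                                                                                                                 ^^^^^^^^^^^^^^^^^^
AttributeError: 'float' object has no attribute 'round'
```

View pics/p_1.png

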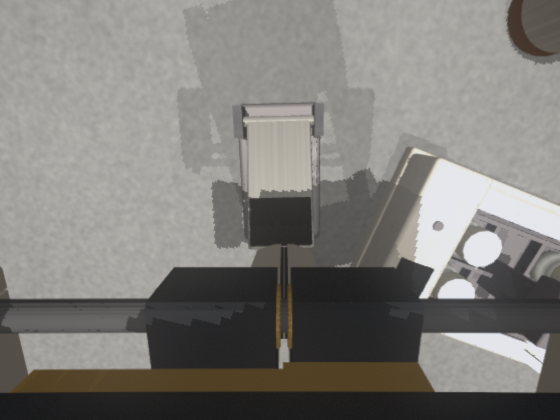

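The wrist view shows the paddle, with the black pad at (281,220) and the closed fingertips just over it at (284,245). I'll fix the print and measure.

```bash
sed -i 's/s\["opening"\].round(4)/round(s["opening"],4)/' pad.py; python3 pad.py 2
```

```text
tool box xy -31.7 -1.0 z 0.3398 F [ 0.2 -0.6  0.3] open 0.0006 t 11.5
7780
inl 5354 slope rad 0.424 lat -0.013 z at x=-27 94.6 z at x=-37 99.2
[-1.7 -0.6] [83.6 63.5] 1.4 x [-42.37313774  39.21535952] y [-21.67965986  25.84154776]
dark 2299 x [-41.97493533 -11.38957987] y [-20.3662502   22.63599943]
```

```bash
sed -i 's/P\[...,0\]>-75)&(P\[...,0\]<40)&(abs(P\[...,1\])<32)/P[...,0]>-42)\&(P[...,0]<22)\&(abs(P[...,1]-2)<19)/; s/max(1.5,1.5\*np.median(e))/1.2/' pad.py; sed -i 's/f=np.linalg.lstsq(A\[k\],Q\[k,2\],rcond=None)\[0\]; e=/k=k if _ else abs(Q[:,2]-np.interp(Q[:,0],[-40,22],[92,75]))<9; f=np.linalg.lstsq(A[k],Q[k,2],rcond=None)[0]; e=/' pad.py; python3 pad.py 3
python3 - <<'E'
from h import *
a=np.radians(15.5); u=np.array([np.cos(a),np.sin(a)]); w=np.array([-u[1],u[0]]); o=np.array([.526,.355])
c=o-.029*u+.0015*w; go(c[0],c[1],.290,105.5)
E
```

```text
tool box xy -31.7 -1.2 z 0.3399 F [ 0.1 -0.4  0.5] open 0.0005 t 11.55
4603
inl 2883 slope rad 0.442 lat -0.01 z at x=-27 94.7 z at x=-37 99.4
[-10.2   2. ] [38.  63.3] 90.0 x [-41.3355681   21.36946124] y [-16.71378047  20.83436473]
dark 1533 x [-41.18870346 -13.23961256] y [-16.62545605  20.1874068 ]
t 11.6 shift [ 0.0027 -0.0027  0.05  ] turn [ 0.0002 -0.0003 -0.0024] yaw now -74.64 q [ 0.52  0.18  1.55 -0.    1.41  1.83] F [-0.1 -0.1 -0.9]
```

Emit:
carry_out(
  targets=[
    {"hand":0,"x":0.001,"y":-0.001,"z":0.01,"ax":0,"ay":0,"az":0},
    {"hand":0,"x":0.002,"y":-0.002,"z":0.025,"ax":0,"ay":0,"az":0},
    {"hand":0,"x":0.003,"y":-0.003,"z":0.038,"ax":0,"ay":0,"az":0},
    {"hand":0,"x":0.003,"y":-0.003,"z":0.046,"ax":0,"ay":0,"az":0},
    {"hand":0,"x":0.003,"y":-0.003,"z":0.049,"ax":0,"ay":0,"az":0},
    {"hand":0,"x":0.003,"y":-0.003,"z":0.049,"ax":0,"ay":0,"az":0},
  ],
)

```text
t: 12.35
tool_pos: [0.4976, 0.3501, 0.2906]
orientation: [3.113, 0.423, -0.0]
force: [-0.4, 0.0, -0.4]
opening: 0.0004
gripper_force: 0.0
```

```bash
cat > prof.py <<'E'
from h import *
s=read_state(); p=camera_params("wrist"); I,D=read_camera("wrist"); C=cloud(p,D); cv2.imwrite("pics/prof.png",I)
a=np.radians(15.5); u=np.array([np.cos(a),np.sin(a)]); w=np.array([-u[1],u[0]]); o=np.array([.526,.355])
P=np.stack([(C[...,:2]-o)@u,(C[...,:2]-o)@w,C[...,2]],-1)*1000
t=(s["tool_pos"][:2]-o)*1000; print("tool box",(t@u).round(1),(t@w).round(1),"TCP z",s["tool_pos"][2].round(4),"F",s["force"].round(1),"t",s["t"])
X,Z=[],[]
for x in range(-44,46,5):
    m=(D>0)&(abs(P[...,0]-x)<2.5)&(abs(P[...,1]-2)<15)&(P[...,2]>50)&(P[...,2]<115)
    if m.sum()>20: X.append(x);Z.append(np.median(P[m][:,2]))
print(list(zip(X,np.round(Z,1))))
X,Z=np.array(X),np.array(Z); k=(X>=-8)&(X<=32)
if k.sum()>2: f=np.polyfit(X[k],Z[k],1); print("paddle steel slope rad",np.arctan(-f[0]).round(3))
E
python3 prof.py
```

```text
tool box -28.7 2.9 TCP z 0.2906 F [-0.4  0.  -0.4] t 12.35
[(-24, np.float64(93.7)), (-19, np.float64(92.7)), (-14, np.float64(90.1)), (-9, np.float64(84.3)), (-4, np.float64(82.1)), (1, np.float64(80.3)), (6, np.float64(78.3)), (11, np.float64(76.4)), (16, np.float64(74.6)), (21, np.float64(72.7)), (26, np.float64(70.9)), (31, np.float64(69.0)), (36, np.float64(67.0)), (41, np.float64(65.1))]
paddle steel slope rad 0.359
```

The profile gives a released slope of 0.359 rad, as specified. I'll press down in steps, watching force and slope.

Emit:
carry_out(
  targets=[
    {"hand":0,"x":0,"y":0,"z":0.003,"ax":0,"ay":0,"az":0},
    {"hand":0,"x":0,"y":0.001,"z":0.006,"ax":0,"ay":0,"az":0},
    {"hand":0,"x":0,"y":0.001,"z":0.008,"ax":0,"ay":0,"az":0},
    {"hand":0,"x":0,"y":0.001,"z":0.01,"ax":0,"ay":0,"az":0},
    {"hand":0,"x":0,"y":0.001,"z":0.012,"ax":0,"ay":0,"az":0},
    {"hand":0,"x":0,"y":0.001,"z":0.014,"ax":0,"ay":0,"az":0},
    {"hand":0,"x":0,"y":0.001,"z":0.014,"ax":0,"ay":0,"az":0},
  ],
)

```text
t: 13.28
tool_pos: [0.4979, 0.3492, 0.2773]
orientation: [-3.113, -0.423, -0.001]
force: [-1.9, -0.2, 6.2]
opening: 0.0006
gripper_force: 2.8
```

```bash
python3 prof.py
```

```text
tool box -28.6 1.9 TCP z 0.2773 F [-1.9 -0.2  6.2] t 13.275
[(-24, np.float64(86.2)), (-19, np.float64(99.4)), (-14, np.float64(83.5)), (-9, np.float64(78.4)), (-4, np.float64(77.2)), (1, np.float64(75.7)), (6, np.float64(74.3)), (11, np.float64(72.8)), (16, np.float64(71.5)), (21, np.float64(70.1)), (26, np.float64(68.8)), (31, np.float64(67.4)), (36, np.float64(65.9)), (41, np.float64(64.5))]
paddle steel slope rad 0.271
```

Emit:
carry_out(
  targets=[
    {"hand":0,"x":0,"y":0,"z":0.002,"ax":0,"ay":0,"az":0},
    {"hand":0,"x":0,"y":0,"z":0.004,"ax":0,"ay":0,"az":0},
    {"hand":0,"x":0,"y":0,"z":0.006,"ax":0,"ay":0,"az":0},
    {"hand":0,"x":0,"y":0,"z":0.007,"ax":0,"ay":0,"az":0},
    {"hand":0,"x":0,"y":0,"z":0.0075,"ax":0,"ay":0,"az":0},
    {"hand":0,"x":0,"y":0,"z":0.0075,"ax":0,"ay":0,"az":0},
    {"hand":0,"x":0,"y":0,"z":0.0075,"ax":0,"ay":0,"az":0},
  ],
)

```text
t: 14.2
tool_pos: [0.4978, 0.3491, 0.2702]
orientation: [-3.113, -0.423, -0.0]
force: [-3.7, -2.0, 8.7]
opening: 0.0007
gripper_force: 3.8
```

```bash
python3 prof.py
```

```text
tool box -28.7 1.9 TCP z 0.2702 F [-3.7 -2.   8.7] t 14.2
[(-29, np.float64(113.0)), (-24, np.float64(81.5)), (-19, np.float64(96.4)), (-14, np.float64(75.8)), (-9, np.float64(73.7)), (-4, np.float64(72.8)), (1, np.float64(71.8)), (6, np.float64(71.0)), (11, np.float64(69.9)), (16, np.float64(69.0)), (21, np.float64(68.0)), (26, np.float64(67.0)), (31, np.float64(66.1)), (36, np.float64(65.2)), (41, np.float64(64.2))]
paddle steel slope rad 0.191
```

Emit:
carry_out(
  targets=[
    {"hand":0,"x":0,"y":0,"z":0.0008,"ax":0,"ay":0,"az":0},
    {"hand":0,"x":0,"y":0,"z":0.0008,"ax":0,"ay":0,"az":0},
    {"hand":0,"x":0,"y":0,"z":0.0008,"ax":0,"ay":0,"az":0},
    {"hand":0,"x":0,"y":0,"z":0.0008,"ax":0,"ay":0,"az":0},
    {"hand":0,"x":0,"y":0,"z":0.0008,"ax":0,"ay":0,"az":0},
    {"hand":0,"x":0,"y":0,"z":0.0008,"ax":0,"ay":0,"az":0},
    {"hand":0,"x":0,"y":0,"z":0.0008,"ax":0,"ay":0,"az":0},
    {"hand":0,"x":0,"y":0,"z":0.0008,"ax":0,"ay":0,"az":0},
  ],
)

```text
t: 15.25
tool_pos: [0.4978, 0.3492, 0.2694]
orientation: [-3.113, -0.423, -0.0]
force: [-3.9, -1.4, 9.4]
opening: 0.0006
gripper_force: 3.9
```

Emit:
carry_out(
  targets=[
    {"hand":0,"x":0,"y":0,"z":0,"ax":0,"ay":0,"az":0},
    {"hand":0,"x":0,"y":0,"z":0,"ax":0,"ay":0,"az":0},
    {"hand":0,"x":0,"y":0,"z":0,"ax":0,"ay":0,"az":0},
    {"hand":0,"x":0,"y":0,"z":0,"ax":0,"ay":0,"az":0},
    {"hand":0,"x":0,"y":0,"z":0,"ax":0,"ay":0,"az":0},
    {"hand":0,"x":0,"y":0,"z":0,"ax":0,"ay":0,"az":0},
    {"hand":0,"x":0,"y":0,"z":0,"ax":0,"ay":0,"az":0},
    {"hand":0,"x":0,"y":0,"z":0,"ax":0,"ay":0,"az":0},
  ],
)

```text
t: 16.25
tool_pos: [0.4978, 0.3491, 0.2693]
orientation: [-3.113, -0.423, -0.0]
force: [-4.6, -2.4, 9.5]
opening: 0.0006
gripper_force: 3.9
```

Emit:
carry_out(
  targets=[
    {"hand":0,"x":0,"y":0,"z":0,"ax":0,"ay":0,"az":0},
    {"hand":0,"x":0,"y":0,"z":0,"ax":0,"ay":0,"az":0},
    {"hand":0,"x":0,"y":0,"z":0,"ax":0,"ay":0,"az":0},
    {"hand":0,"x":0,"y":0,"z":0,"ax":0,"ay":0,"az":0},
    {"hand":0,"x":0,"y":0,"z":0,"ax":0,"ay":0,"az":0},
    {"hand":0,"x":0,"y":0,"z":0,"ax":0,"ay":0,"az":0},
    {"hand":0,"x":0,"y":0,"z":0,"ax":0,"ay":0,"az":0},
    {"hand":0,"x":0,"y":0,"z":0,"ax":0,"ay":0,"az":0},
  ],
)

```text
t: 17.25
tool_pos: [0.4978, 0.3492, 0.2694]
orientation: [-3.113, -0.423, -0.0]
force: [-4.4, -1.8, 8.9]
opening: 0.0005
gripper_force: 3.9
```

Emit:
carry_out(
  targets=[
    {"hand":0,"x":0,"y":0,"z":0,"ax":0,"ay":0,"az":0},
    {"hand":0,"x":0,"y":0,"z":0,"ax":0,"ay":0,"az":0},
    {"hand":0,"x":0,"y":0,"z":0,"ax":0,"ay":0,"az":0},
    {"hand":0,"x":0,"y":0,"z":0,"ax":0,"ay":0,"az":0},
    {"hand":0,"x":0,"y":0,"z":0,"ax":0,"ay":0,"az":0},
    {"hand":0,"x":0,"y":0,"z":0,"ax":0,"ay":0,"az":0},
    {"hand":0,"x":0,"y":0,"z":0,"ax":0,"ay":0,"az":0},
    {"hand":0,"x":0,"y":0,"z":0,"ax":0,"ay":0,"az":0},
  ],
)

```text
t: 18.25
tool_pos: [0.4978, 0.3492, 0.2693]
orientation: [-3.113, -0.423, -0.0]
force: [-3.7, -2.1, 8.1]
opening: 0.0006
gripper_force: 3.9
```

```bash
python3 prof.py
python3 - <<'E'
from h import *
I,D=read_camera("side"); cv2.imwrite("pics/s_end.png",cv2.resize(I[90:250,180:400],(770,560),interpolation=2))
E
```

```text
tool box -28.7 1.9 TCP z 0.2693 F [-3.7 -2.1  8.1] t 18.25
[(-24, np.float64(83.3)), (-19, np.float64(95.9)), (-14, np.float64(74.8)), (-9, np.float64(73.2)), (-4, np.float64(72.3)), (1, np.float64(71.4)), (6, np.float64(70.5)), (11, np.float64(69.5)), (16, np.float64(68.6)), (21, np.float64(67.7)), (26, np.float64(66.8)), (31, np.float64(65.9)), (36, np.float64(65.0)), (41, np.float64(64.1))]
paddle steel slope rad 0.182
```

View pics/s_end.png

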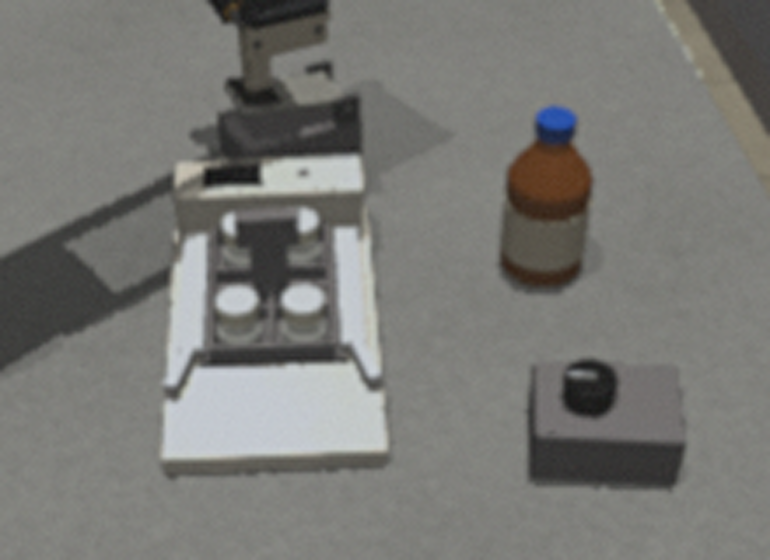

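The side view shows the tray home under the rails against the housing, with its jars upright at about (238,310), (303,310), (228,225) and (305,225). The gripper is holding the paddle at (260,85), and the bottle and dial box are untouched. The paddle slope is 0.182, so it's halfway, and it has been held for more than 4 s. Handing in.

```bash
python3 -c "
from plant import robot
print(robot.close_job())"
```

```text
the job is handed in; nothing more can be done
None
```

The tray is fully home in the reader with all four jars standing, and I handed the job in at about 18 s with the paddle still held halfway (0.18 rad) after roughly 4 s; no verdict came back.

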